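# Free the reach trainer and slide it to its click stop

## Robot

A 6-joint arm with a two-finger parallel gripper is mounted at the origin on the work surface. World frame = base frame: x ahead of the robot, y to its left, z up, the work surface at z = 0. Lengths are in mm, angles in rad, forces in N, time in s.
With the tool pointing down it reaches from about 275 to 1000 mm from the base axis. Payload 8.4 kg.
Tool frame: the origin (TCP) lies at the very end of the fingers, on their centre line; the grasp point (between the pads) lies 19 mm behind it; z points along the fingers, y is the direction in which the jaws open and shut (so a half turn about z gives the same grasp; the last joint's range is limited). The gripper opens to 85 mm and grips with 20 to 120 N. Pads are 22 mm wide; open, the fingers measure 114 mm over their backs; the gripper's body (76 mm by 85 mm) begins 54 mm behind the grasp point. The pads swing forward as they close: fully open they stand 13 mm farther back than shut.
Start: joints at [1.21, 0.353, 1.633, -0, 1.155, -0.002], TCP at [219.468, 585.202, 231.281] pointing down, gripper open.
Joint ranges: [-2.63, 2.63], [-0.92, 2.1], [0.06, 2.66], [-1.3, 4.44], [0, 2.69], [-3.02, 3.02]. Speed limits (rad/s): [2.22, 2.22, 2.79, 3.14, 3.14, 3.14].

## Interface

Orientations are given as [roll, pitch, yaw] about the fixed x, y, z axes, in that order (R = Rz(yaw) Ry(pitch) Rx(roll)).
In Python, from rig import sense, grab_frame, get_calibration, sign_off, boxes_of, trace gives the robot as it stands.
- The arm moves only by the tool servo_tool, never from a script. Its argument "rows" is a list of rows, each a list of 3 entries, a list of its own where there are three numbers: the finger opening in mm, from 0 to 85.4, then the shift along the tool's x, y, z in mm, then the turn, a rotation vector about the tool's x, y, z in degrees. A call has 1 to 8 rows; each row shifts and turns the commanded pose from where the row before left it, along the tool's axes as they then stand; what a row does not reach is not made up. A row lasts 1/8 s, in which the tool goes at most 62.5 mm and 10.7 degrees, less where a joint would pass 70% of its speed; a pose out of reach is approached as far as the arm can. A call is refused whole if a number of a shift passes 62.5 or a number of a turn 10.7, either way. A call with a gripper value outside its range is refused whole. The fingers move at their own pace and stop on an object; "force" is the grip in N (left out, the last holds). Time passes only in rows, so rows that do not move let the fingers close. It gives the time, the measured TCP pose, the force and the opening at its end, in the units of the state.
- sense(): the state, without advancing time (a new reading comes with each control period).
- grab_frame(name): name is "side" or "top" or "wrist"; returns the picture (480x640x3 uint8, blue, green, red); there is no depth.
- get_calibration(name): a dict with "intrinsics" (3x3 intrinsics, pixels), "world_to_cam" (4x4, takes a point from world to camera coordinates). Camera axes: x right, y down, z forward; pixel columns grow to the right and rows downward; lengths in mm; the calibration is good to about 2 mm. A picture is of the moment at which its call begins: read the wrist's pose just before it. get_calibration takes no time and is no camera call; for the wrist camera it gives the pose at the moment of the call.
- sign_off(): hands the job in, once; it reports no verdict.
Trained networks look in the newest picture that a camera, given by its name, has taken for a name from the list of things; names that differ only in an ending like _2 or _b are one class to them, and where a whole thing is asked for, a point or a joint stands for the part that bears it (a point fixed in the world has none). Each returns a list of dicts, best first, with "conf" (0 to 1); they miss things now and then, are a little off and sometimes report something else, mostly with a low value. They report only what shows in the picture. A call takes as long as a camera call. They do not tell look-alikes from the thing itself.
- boxes_of(camera, thing): "centre" ([x, y, z] in mm, in the coordinates of the camera as it stood for that picture, good to about 4 mm: the middle of the surface that is visible of it).
- trace(camera, thing): "mask" (480x640 bool, what is visible of it).
The state is a dict: "clock": time; "qpos": joint angles; "qvel": joint speeds; "joint_efforts": joint torques, N m; "eef_pos": TCP position; "tcp_rot": TCP orientation; "contact_force": force on the tool from outside, world axes, zero at the start; "wrist_torque": the same for the moment, N m; "opening": opening from 0.0 (shut) to 1.0 (fully open).
Only numpy, scipy, OpenCV 4.12 (cv2) and the standard library are available. Lean on these libraries where they do the work, as an engineer would, in place of code of your own. Each camera call takes 0.05 s, during which the arm holds its last target. There are 200 camera calls.

## Task

Get the reach trainer ready for the next patient: draw the red locking pin up out of the carriage and park it upright in the notch of the yellow pin rest, its collar sitting on the fork, and let go of it. Then take the carriage's black hand grip between the fingers and slide the carriage along the rail into the green zone until you feel it click into its ball detent; stop there and finish while still holding the grip, with the carriage sitting in the click. Leave everything else on the desk where it is.

Things in the scene. Friction and masses are not known exactly. Their poses are not given: they have to be found in the camera images.
- trainer: Reach trainer, fixed to the desk: white board 130 x 460 x 18 mm, aluminium rail (40 mm wide, top 42 mm above the desk) along its middle, black end blocks (50 mm wide, 48 mm high). Origin: centre of the board's underside; its y axis runs along the rail, the way the carriage slides from home; z up.
- carriage (a joint): Grey carriage, 80 mm across and 140 mm along the rail, its top plate 44 to 58 mm above the desk. Value in m: 0 = home (start, locked by the pin with 1 mm of play), its centre 100 mm from the trainer's origin towards -y; grows along the trainer's +y; end stop at 0.19. Sliding drag 3 to 6 N. Its click stop is hidden, somewhere from 0.10 to 0.16, new each time: feel for it.
- click (a joint): Spring ball under the carriage; its orange stem stands out of the carriage top. Value in m, down positive: about 0.0005 on the rail, 0.0035 in the notch (over 0.0018 is clicked in). At the notch it drops in and the drag vanishes (the carriage is drawn on 3 to 5 mm); going on past takes 16 to 20 N, so at 20 mm/s or less, stopping at about 5 to 10 N leaves it seated. If passed, slide back.
- grip (a point): Middle of the black hand grip: an upright rubber cylinder, 30 mm diameter, 58 to 118 mm above the desk, on the carriage 45 mm from its centre towards the trainer's +y. This point is on its axis, 90 mm above the desk, and moves with the carriage.
- zone (a point): Middle of the green zone: 66 mm long green bands on the board either side of the rail. The point is on the rail's top, 30 mm from the trainer's origin towards +y. The click comes when the white line across the carriage's centre is somewhere in the green zone.
- pin: Locking pin, 35 to 70 g: steel shank 8 mm thick reaching 34 mm below a collar (24 mm diameter, 4 mm thick); above it a red upright head, 20 mm diameter, 38 mm tall. Origin: on the axis at the collar's underside; z up along the head. Starts in the carriage's 10 mm bore (45 mm from its centre towards trainer -y), collar 58 mm above the desk; lifts freely, clear after 34 mm.
- pin_rest: Pin rest, fixed: yellow forked plate 40 mm wide, 6 mm thick, top 60 mm above the desk, on a blue post with a dark foot 85 x 70 x 8 mm. Between the tines a notch 12 mm wide, open towards the rest's -x and at top and bottom. Origin on the desk below the notch point; z up.
- rest_notch (a point): Where the pin's origin belongs: middle of the notch at the plate's top. The notch runs from here 20 mm to its mouth (-x of the rest) and ends 6 mm beyond (+x). The pin may be lowered in from above or slid in from the mouth; the collar then rests on both tines.
- coffee_cup: Bystander, to be left alone: red lidded take-away cup, 78 mm wide, 99 mm tall. Origin at the middle of its underside.
- tape_roll: Bystander, to be left alone: blue roll of sports tape lying flat, 68 mm wide, 38 mm tall. Origin at the middle of its underside.
- pen: Bystander, to be left alone: black pen, 120 mm long, 9 mm thick. Origin at the middle of its underside.
- dumbbell: Bystander, to be left alone: blue and steel dumbbell lying flat, 210 mm long, 58 mm tall. Origin at the middle of its underside.
- putty_tub: Bystander, to be left alone: green tub of hand putty with a yellow lid, 72 mm wide, 55 mm tall. Origin at the middle of its underside.
- reflex_hammer: Bystander, to be left alone: small hammer lying flat, 220 mm long. Origin at the middle of its underside.
There are look-alikes about, which are no part of the job. There is more than one size of the pin; the one meant has the size given above.

How it is judged (in metres and radians):
On the way, in this order (a step that is already met when the one before it is completed fails the run):
1. the pin is drawn up out of the carriage (z of pin in the frame of trainer above 0.094 m and value of joint carriage below 0.02 m), for 0.1 s.
2. the pin stands parked in the notch of the rest, let go (horizontal distance between pin and rest_notch below 0.009 m and z of pin in the frame of rest_notch between -0.004 and 0.004 m and angle between pin's own z axis and vertical below 0.15 rad and contact force between the fingers and pin below 0.1 N), for 0.2 s.
3. the carriage sits in its click, held by the grip (value of joint click above 0.0018 m and value of joint carriage above 0.08 m and horizontal distance between the grasp point and grip below 0.022 m and contact force between the fingers and carriage above 2 N), for 0.3 s.
At the end, for the whole second after the job is handed in: Pin let go in the notch: within 9 mm sideways of the notch point, collar within 4 mm of the fork top, tilt under 0.15 rad. Carriage still in its click (ball dropped over 1.8 mm), the hand grip between the fingers (axis within 22 mm of the grasp point, force over 2 N) (all of step 2 and all of step 3 and velocity of joint carriage between -0.01 and 0.01 m/s and linear speed of pin below 0.02 m/s); the arm keeps its last pose, push and grip.
It fails at once if a bystander is disturbed (moved over 25 mm) (distance of any of coffee_cup, tape_roll, pen, dumbbell, putty_tub, reflex_hammer from where it was at the start of the episode above 0.025 m).
It also fails if it takes over 61 s, if anything falls off the work surface, if the arm or the gripper's body presses on something with over 40 N, if the wrist force passes 120 N, or if a joint passes its speed limit or range.

## Working session

There is one attempt and no reset: what is moved stays moved. The work goes in short steps, Python scripts to look and compute and a tool call to move; the robot and the scene stay as the last step left them, time stands still between calls to the robot, and variables do not carry over. Pictures are saved under pics/ and viewed, about 8 in all and at most 12, crops included, and the job is handed in when it is done.

Besides the shell and the picture viewer there is one more tool, called after "Emit:" in YAML: its name, and indented under it one key for each argument. servo_tool: Moves the arm, as the interface text tells. Its arguments: {"type":"object","properties":{"rows":{"type":"array","items":{"type":"array"}},"force":{"type":"number"}},"required":["rows"]}

```bash
mkdir -p pics; cat > h.py <<'E'
import numpy as np,cv2
from rig import *
def w(cam,p):
    T=np.array(get_calibration(cam)["world_to_cam"]);return (np.linalg.inv(T)@np.r_[p,1])[:3]
def px(cam,p):
    c=get_calibration(cam);q=np.array(c["intrinsics"])@(np.array(c["world_to_cam"])@np.r_[p,1])[:3];return q[:2]/q[2]
def ray(cam,u,v,z):
    c=get_calibration(cam);T=np.linalg.inv(np.array(c["world_to_cam"]));d=T[:3,:3]@np.linalg.inv(np.array(c["intrinsics"]))@[u,v,1];o=T[:3,3]
    return o+d*(z-o[2])/d[2]
E
python3 - <<'E'
from h import *
np.set_printoptions(precision=1,suppress=True)
s=sense();print(s["clock"],s["eef_pos"],s["tcp_rot"],s["contact_force"],s["opening"])
for c in ["top","side"]:
    cv2.imwrite(f"pics/{c}0.png",grab_frame(c))
    for t in ["pin","grip","trainer","pin_rest","coffee_cup","click","dumbbell","putty_tub"]+(["tape_roll","pen","reflex_hammer"] if c=="top" else []):
        for b in boxes_of(c,t)[:4]:
            p=w(c,b["centre"]);print(c,t,round(b["conf"],2),p,px(c,p))
E
```

```text
0.0 [219.3 584.7 230.6] [-3.1 -0.   2.8] [-0.   0.5 -0.5] 0.9956303900744484
top pin 0.64 [ 374.9 -262.    98.9] [410.1 299.7]
top pin 0.58 [ 354.2 -179.6   97.7] [372.6 309.9]
top pin 0.55 [ 487.3 -195.    94.9] [378.1 248.9]
top grip 0.64 [ 492.9 -143.7   58.3] [353.5 247.5]
top trainer 0.64 [486.8 428.1  26.4] [104.3 254.6]
top pin_rest 0.57 [644.   35.2   8.1] [274.9 185.7]
top pin_rest 0.5 [ 421.1 -489.8   50.1] [505.5 276.8]
top coffee_cup 0.72 [ 611.5 -111.4   98.1] [339.2 193.2]
top dumbbell 0.83 [ 418.5 -489.    50.6] [505.2 277.9]
top putty_tub 0.87 [ 648.  -418.8   54.1] [471.8 178.2]
top putty_tub 0.7 [397.2 -74.3   9.5] [323.  289.8]
top tape_roll 0.94 [661.7 176.7  38.6] [212.6 176.9]
top pen 0.66 [395.8 -71.2   9. ] [321.6 290.5]
top reflex_hammer 0.87 [487.  428.5  23.2] [104.6 254.6]
side pin 0.86 [ 347.3 -188.6   78.8] [274.5 322.7]
side pin 0.84 [ 366.2 -275.8   75.7] [311.  350.2]
side pin 0.65 [ 488.7 -196.8   89. ] [336.8 287.5]
side grip 0.72 [ 483.2 -146.9   55.6] [318.8 285.5]
side trainer 0.97 [ 479.6 -112.8   19.3] [307.7 288.4]
side pin_rest 0.64 [645.9  27.1   4.4] [327.6 229.9]
side pin_rest 0.38 [397.2 -58.3   1.7] [262.2 295.9]
side coffee_cup 0.84 [ 602.  -125.5   86.8] [356.5 245.4]
side coffee_cup 0.63 [ 417.6 -483.8   50.5] [416.1 431.6]
side click 0.52 [647.2  29.2   6.2] [327.5 228.7]
side dumbbell 0.98 [ 418.6 -488.1   51.7] [418.6 433. ]
side putty_tub 0.57 [ 633.7 -435.4   52.6] [478.8 342.5]
```

View pics/top0.png

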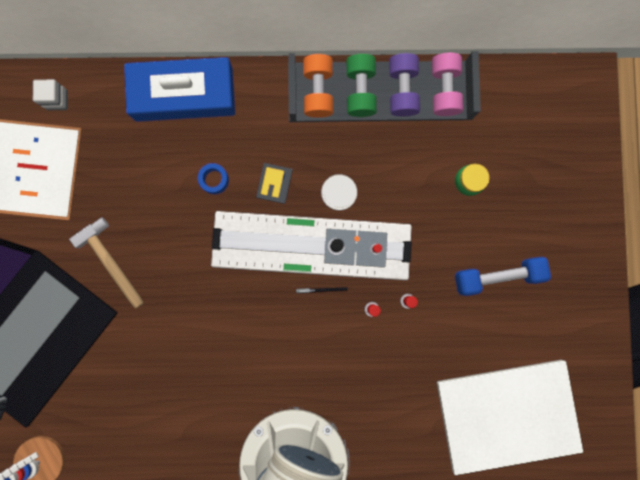

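View pics/side0.png

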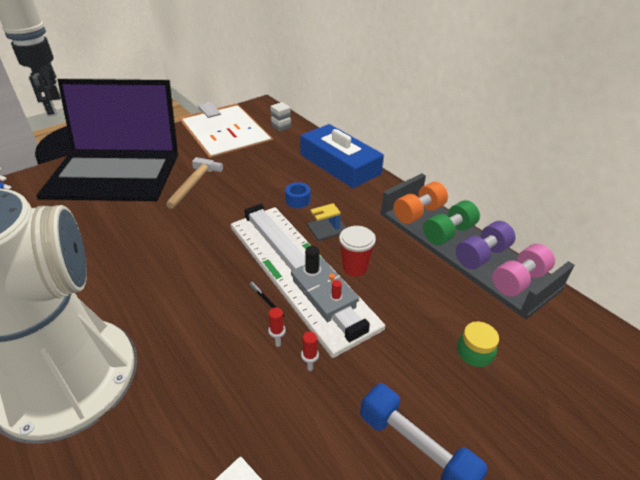

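The top view shows the wanted pin standing in the carriage at (377,248). The look-alikes are two loose red pins on the desk at (372,310) and (409,301), and the red coffee cup with its white lid at (339,192). The yellow rest is at (273,183), with its notch open downwards in the picture. I choose (377,248), because it's the only pin in the carriage, and I'll check it in a close crop.

```bash
python3 - <<'E'
from h import *
np.set_printoptions(precision=1,suppress=True)
im=cv2.imread("pics/top0.png")
a=cv2.resize(im[160:205,250:300],None,fx=8,fy=8,interpolation=cv2.INTER_CUBIC)
b=cv2.resize(im[220:320,320:420],None,fx=4,fy=4,interpolation=cv2.INTER_CUBIC)
c=np.zeros((400,800,3),np.uint8);c[:360,:400]=a;c[:,400:]=b;cv2.imwrite("pics/crop1.png",c)
for pts,z in (([(216,212),(411,224),(409,279),(212,267)],18),([(270,189)],60),([(377,248)],100),([(337,246)],118)):
    for p in pts: print(p,ray("top",*p,z))
C=np.linalg.inv(np.array(get_calibration("top")["world_to_cam"]));print(C[:3,3])
s=sense();Tw=np.array(get_calibration("wrist")["world_to_cam"]);Ti=np.linalg.inv(Tw);print("wrist cam",Ti,get_calibration("wrist")["intrinsics"])
from scipy.spatial.transform import Rotation as R
Rt=R.from_euler("xyz",s["tcp_rot"]).as_matrix();print("cam in tool",Rt.T@(Ti[:3,3]-s["eef_pos"]),Rt.T@Ti[:3,:3]);print(Rt,s["clock"],s["tcp_rot"])
E
```

```text
(216, 212) [582.6 172.5  18. ]
(411, 224) [ 547.7 -282.8   18. ]
(409, 279) [ 419.3 -274.8   18. ]
(212, 267) [454.5 182.5  18. ]
(270, 189) [628.6  43.4  60. ]
(377, 248) [ 489.1 -192.   100. ]
(337, 246) [ 493.9 -103.4  118. ]
[ 432.5  -40.3 1372.4]
wrist cam [[  0.4   0.9   0.3 145.9]
 [  0.9  -0.3  -0.1 612.4]
 [ -0.    0.3  -1.  373.7]
 [  0.    0.    0.    1. ]] [[355.8   0.  317.6]
 [  0.  355.8 241.5]
 [  0.    0.    1. ]]
cam in tool [  78.4   -0.3 -142.4] [[ 0.  -1.  -0.3]
 [ 1.   0.  -0. ]
 [ 0.  -0.3  1. ]]
[[-0.9  0.4 -0. ]
 [ 0.4  0.9 -0. ]
 [ 0.  -0.  -1. ]] 1.05 [-3.1 -0.   2.8]
```

View pics/crop1.png

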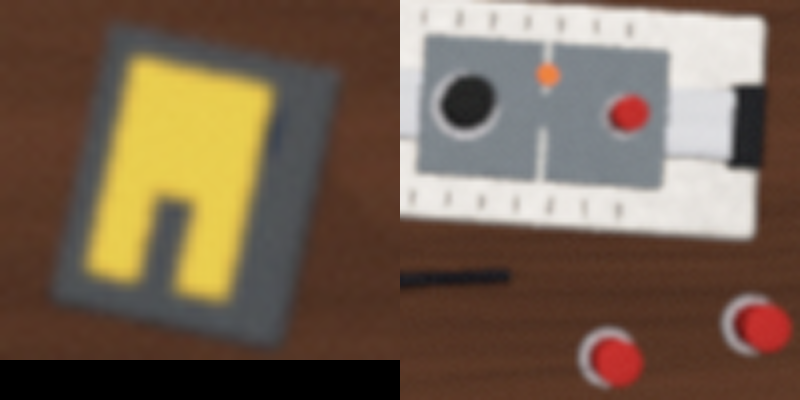

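The crop confirms the choice: the wanted pin stands in the carriage's bore, and the two others stand loose on the desk. The notch opens toward about -x. I'll work out the move to a viewpoint over both the pin and the rest.

```bash
cat >> h.py <<'E'
from scipy.spatial.transform import Rotation as R
def plan(pos,rpy,n,start=None):
    s=sense();p0=np.array(s["eef_pos"]);R0=R.from_euler("xyz",s["tcp_rot"])
    if start is not None: p0,R0=np.array(start[0]),R.from_euler("xyz",start[1])
    R1=R.from_euler("xyz",rpy);rv=(R0.inv()*R1).as_rotvec()/n;d=(np.array(pos)-p0)/n
    out=[]
    for i in range(n):
        Ri=R0*R.from_rotvec(rv*i);out.append([Ri.inv().apply(d).round(1).tolist(),np.degrees(rv).round(2).tolist()])
    for o in out:print(o)
E
python3 - <<'E'
from h import *
plan([370,230,290],[np.pi,0,1.494],8)
print(sense()["tcp_rot"])
plan([520,-130,290],[np.pi,0,1.494],1,([370,230,290],[np.pi,0,1.494]))
for q in ((271.9,184.4),(269.9,196.3),(271.4,187.1)):print(ray("top",*q,60))
E
```

```text
[[-33.2, -35.0, -7.3], [-0.0, 0.0, 9.23]]
[[-38.4, -29.2, -7.3], [-0.0, 0.0, 9.23]]
[[-42.6, -22.6, -7.3], [-0.0, 0.0, 9.23]]
[[-45.7, -15.5, -7.3], [-0.0, 0.0, 9.23]]
[[-47.6, -8.0, -7.3], [-0.0, 0.0, 9.23]]
[[-48.2, -0.3, -7.3], [-0.0, 0.0, 9.23]]
[[-47.6, 7.5, -7.3], [-0.0, 0.0, 9.23]]
[[-45.8, 15.0, -7.3], [-0.0, 0.0, 9.23]]
[-3.14155815e+00 -8.82404051e-06  2.78278624e+00]
[[-347.4, 177.2, 0.0], [0.0, 0.0, 0.0]]
[639.03294265  38.95565659  60.        ]
[611.91225888  43.79718859  60.        ]
[632.87486232  40.16001405  60.        ]
```

Emit:
servo_tool:
  rows:
    - [85,[-33,-35,-7],[0,0,9.2]]
    - [85,[-38,-29,-7],[0,0,9.2]]
    - [85,[-43,-23,-7],[0,0,9.2]]
    - [85,[-46,-15,-7],[0,0,9.2]]
    - [85,[-48,-8,-7],[0,0,9.2]]
    - [85,[-48,0,-7],[0,0,9.2]]
    - [85,[-48,7,-7],[0,0,9.2]]
    - [85,[-46,15,-7],[0,0,9.2]]

```text
clock: 2.05
eef_pos: [371.4, 228.1, 287.8]
tcp_rot: [3.141, -0.0, 1.493]
contact_force: [0.4, 0.1, 0.0]
opening: 0.995
```

Emit:
servo_tool:
  rows:
    - [85,[-50,25,0],[0,0,0]]
    - [85,[-50,25,0],[0,0,0]]
    - [85,[-50,25,0],[0,0,0]]
    - [85,[-50,25,0],[0,0,0]]
    - [85,[-50,25,0],[0,0,0]]
    - [85,[-50,25,0],[0,0,0]]
    - [85,[-50,25,0],[0,0,0]]
    - [85,[0,0,0],[0,0,0]]

```text
clock: 3.05
eef_pos: [521.2, -135.4, 287.1]
tcp_rot: [3.141, 0.001, 1.495]
contact_force: [-0.1, 0.5, -0.2]
opening: 0.992
```

```bash
cat > look.py <<'E'
import sys
from h import *
np.set_printoptions(precision=1,suppress=True)
s=sense();print(s["clock"],s["eef_pos"],s["tcp_rot"],s["qpos"])
cv2.imwrite(sys.argv[1],grab_frame("wrist"))
for t in sys.argv[2:]:
    for b in boxes_of("wrist",t)[:3]:
        p=w("wrist",b["centre"]);print(t,round(b["conf"],2),p,px("wrist",p))
E
python3 look.py pics/w1.png pin pin_rest grip
```

```text
3.05 [ 521.2 -135.4  287.1] [3.1 0.  1.5] [-0.3  0.2  1.8 -0.   1.2 -0.2]
pin 0.93 [ 359.6 -182.    86.8] [166.8 267.6]
pin 0.69 [ 375.3 -256.3   21.2] [211.6 301.2]
pin 0.67 [ 488.6 -188.5   96.5] [290.5 268.6]
pin_rest 0.84 [643.3  26.1  10.2] [424.5  37.7]
grip 0.64 [ 498.8 -133.7   57. ] [297.9 207.1]
```

View pics/w1.png

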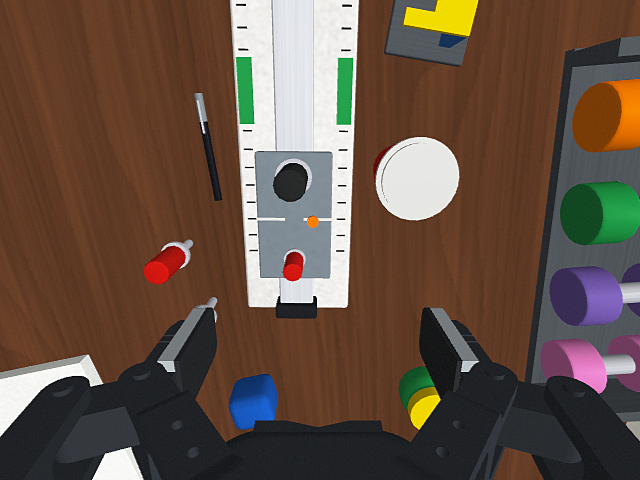

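The wrist view shows the wanted pin at (293,268), the grip at (291,182), the click stem at (313,221) and the cup at (418,178). The rest is cut off at the top right. I'll fit the pin and trainer numerically.

```bash
python3 - <<'E'
from h import *
np.set_printoptions(precision=1,suppress=True)
im=cv2.imread("pics/w1.png");h=cv2.cvtColor(im,cv2.COLOR_BGR2HSV)
def red(im): 
    h=cv2.cvtColor(im,cv2.COLOR_BGR2HSV);return (((h[...,0]<8)|(h[...,0]>172))&(h[...,1]>130)&(h[...,2]>70))
m=red(im)[240:300,270:320];ys,xs=np.nonzero(m);print("red",xs.min()+270,xs.max()+270,ys.min()+240,ys.max()+240)
from scipy.optimize import least_squares
# head silhouette: model = hull of projected bottom & top circles
a=np.linspace(0,2*np.pi,40)
def sil(cam,p,r,z0,z1):
    q=np.array([px(cam,[p[0]+r*np.cos(t),p[1]+r*np.sin(t),z]) for t in a for z in (z0,z1)]);return np.r_[q.min(0),q.max(0)]
obs=np.array([xs.min()+270,ys.min()+240,xs.max()+271,ys.max()+241])-.5
f=least_squares(lambda p:(sil("wrist",p,10,62,100)-obs),[488,-192]);print("pin wrist",f.x,f.fun)
t=cv2.imread("pics/top0.png");m=red(t)[240:258,368:388];ys,xs=np.nonzero(m);obs=np.array([xs.min()+368,ys.min()+240,xs.max()+369,ys.max()+241])-.5
f=least_squares(lambda p:(sil("top",p,10,62,100)-obs),[488,-192]);print("pin top",f.x,f.fun)
m=(im.max(2)<60)[150:215,265:320];ys,xs=np.nonzero(m);obs=np.array([xs.min()+265,ys.min()+150,xs.max()+266,ys.max()+151])-.5
f=least_squares(lambda p:(sil("wrist",p,15,58,118)-obs),[496,-105]);print("grip wrist",f.x,f.fun)
for q in ((256,152),(332,152),(331,278),(260,277)):print("carr",ray("wrist",*q,58))
s=sense();print(s["clock"],s["eef_pos"])
E
```

```text
red 283 302 252 280
pin wrist [ 489.9 -190.4] [-0.7 -1.1  0.7  1. ]
pin top [ 490.8 -194.1] [-1.  -0.9  1.   0.9]
grip wrist [ 497.3 -100.7] [-0.4 -0.9  0.5  0.9]
carr [461.4 -73.6  58. ]
carr [538.4 -79.1  58. ]
carr [ 529.1 -217.9   58. ]
carr [ 448.8 -211.    58. ]
3.25 [ 519.7 -131.3  287.2]
```

Emit:
servo_tool:
  rows:
    - [50,[-15,-6,35],[0,0,0]]
    - [50,[-15,-6,40],[0,0,0]]
    - [50,[-15,-6,40],[0,0,0]]
    - [50,[-16,-6,40],[0,0,0]]
    - [50,[0,0,0],[0,0,0]]
    - [50,[0,0,0],[0,0,0]]

```text
clock: 4.0
eef_pos: [492.8, -190.6, 133.7]
tcp_rot: [3.14, 0.0, 1.499]
contact_force: [0.2, -0.8, 0.3]
opening: 0.586
```

```bash
python3 - <<'E'
from h import *
np.set_printoptions(precision=1,suppress=True)
from scipy.optimize import least_squares
a=np.linspace(0,2*np.pi,40)
def sil(cam,p,r,z0,z1):
    q=np.array([px(cam,[p[0]+r*np.cos(t),p[1]+r*np.sin(t),z]) for t in a for z in (z0,z1)]);return np.r_[q.min(0),q.max(0)]
s=sense();print(s["clock"],s["eef_pos"],s["tcp_rot"],s["contact_force"])
im=grab_frame("wrist");cv2.imwrite("pics/w2.png",im)
h=cv2.cvtColor(im,cv2.COLOR_BGR2HSV);m=(((h[...,0]<8)|(h[...,0]>172))&(h[...,1]>130)&(h[...,2]>70)).astype(np.uint8)
n,l,st,c=cv2.connectedComponentsWithStats(m)
pr=px("wrist",[490,-193,85]);print("pred",pr)
for i in range(1,n):
    if st[i,4]<150: continue
    print(st[i],c[i])
    if np.hypot(*(c[i]-pr))<40:
        x,y,W,H=st[i,:4];obs=np.array([x,y,x+W,y+H])-.5
        f=least_squares(lambda p:sil("wrist",p,10,62,100)-obs,[490,-193]);print("pin",f.x,f.fun)
print(sense()["eef_pos"])
E
```

```text
4.0 [ 492.8 -190.6  133.7] [3.1 0.  1.5] [ 0.2 -0.8  0.3]
pred [311.4 272. ]
[ 441   50   63  119 2843] [465.7 112.1]
[  39  237   92   70 3907] [ 83.9 271. ]
[ 297  248   36   54 1537] [314.8 274.8]
pin [ 491.7 -195.1] [-0.4 -1.2  0.4  1.2]
[140 342  40  22 441] [163.2 351.4]
[ 493.2 -190.8  134. ]
```

View pics/w2.png

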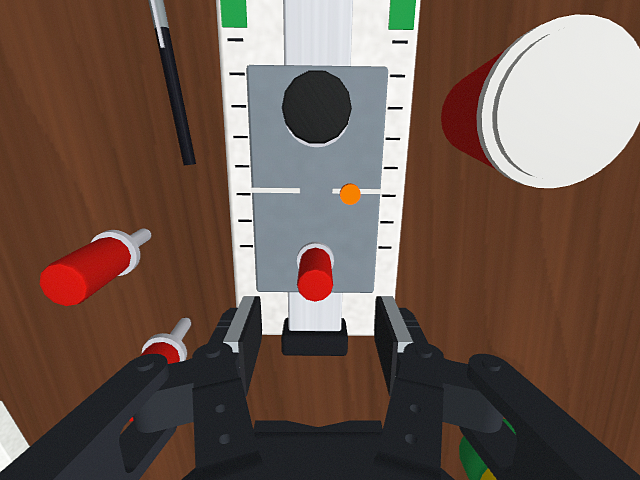

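The picture shows the wanted pin head at (315,275), centred between the fingers, with its collar on the carriage; the loose pins are off to the left. I'll descend and grip it.

Emit:
servo_tool:
  rows:
    - [50,[-4,-1,7],[0,0,0]]
    - [50,[0,0,20],[0,0,0]]
    - [50,[0,0,20],[0,0,0]]
    - [50,[0,0,15],[0,0,0]]
    - [50,[0,0,5],[0,0,0]]
    - [50,[0,0,0],[0,0,0]]

```text
clock: 4.8
eef_pos: [490.6, -195.3, 65.3]
tcp_rot: [-3.142, -0.0, 1.498]
contact_force: [0.2, -0.4, 0.5]
opening: 0.585
```

Emit:
servo_tool:
  force: 30
  rows:
    - [10,[0,0,0],[0,0,0]]
    - [10,[0,0,0],[0,0,0]]
    - [10,[0,0,0],[0,0,0]]
    - [10,[0,0,0],[0,0,0]]
    - [10,[0,0,0],[0,0,0]]

```text
clock: 5.42
eef_pos: [490.9, -195.4, 65.9]
tcp_rot: [3.141, 0.0, 1.498]
contact_force: [-1.2, -0.1, 6.5]
opening: 0.223
```

Emit:
servo_tool:
  rows:
    - [10,[0,0,-4],[0,0,0]]
    - [10,[0,0,-8],[0,0,0]]
    - [10,[0,0,-12],[0,0,0]]
    - [10,[0,0,-15],[0,0,0]]
    - [10,[0,0,-20],[0,0,0]]
    - [10,[0,0,-20],[0,0,0]]
    - [10,[0,0,-10],[0,0,0]]
    - [10,[0,0,0],[0,0,0]]

```text
clock: 6.42
eef_pos: [491.0, -195.4, 155.2]
tcp_rot: [3.14, 0.001, 1.498]
contact_force: [-0.4, 0.5, -0.5]
opening: 0.227
```

```bash
python3 look.py pics/w3.png pin
```

```text
6.425 [ 491.  -195.4  155.2] [3.1 0.  1.5] [-0.4  0.3  1.9  0.   0.9 -0.3]
pin 0.86 [ 361.7 -183.2   87.8] [110.1 253.8]
pin 0.71 [ 487.6 -187.1  185.3] [307.6 333.3]
pin 0.6 [ 376.3 -258.2   75.3] [165.7 344.1]
```

View pics/w3.png

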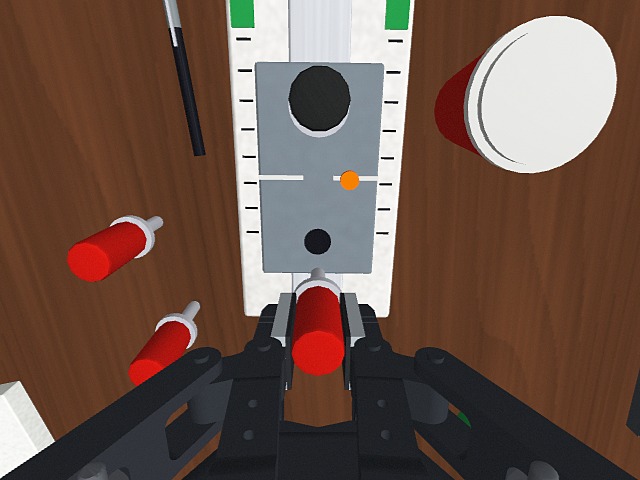

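The pin is out of the bore: the bore shows dark at (318,241) and the pin is upright between the fingers at (318,325). Next I'll raise it and go to view the rest.

Emit:
servo_tool:
  rows:
    - [10,[0,0,-25],[0,0,0]]
    - [10,[0,0,-25],[0,0,0]]
    - [10,[29,26,0],[0,0,0]]
    - [10,[29,26,0],[0,0,0]]
    - [10,[29,26,0],[0,0,0]]
    - [10,[29,26,0],[0,0,0]]
    - [10,[29,25,0],[0,0,0]]
    - [10,[0,0,0],[0,0,0]]

```text
clock: 7.52
eef_pos: [630.7, -58.1, 202.9]
tcp_rot: [-3.14, -0.0, 1.501]
contact_force: [-0.2, -0.2, -0.7]
opening: 0.225
```

Emit:
servo_tool:
  rows:
    - [10,[0,0,0],[0,0,0]]
    - [10,[0,0,0],[0,0,0]]

```text
clock: 7.78
eef_pos: [628.8, -60.7, 203.9]
tcp_rot: [-3.141, 0.0, 1.497]
contact_force: [0.1, -0.1, -0.9]
opening: 0.228
```

```bash
python3 look.py pics/w4.png pin_rest pin; python3 - <<'E'
from h import *
np.set_printoptions(precision=1,suppress=True)
im=cv2.imread("pics/w4.png");h=cv2.cvtColor(im,cv2.COLOR_BGR2HSV)
y=((h[...,0]>18)&(h[...,0]<35)&(h[...,1]>140)&(h[...,2]>140)).astype(np.uint8)
n,l,st,c=cv2.connectedComponentsWithStats(y);print(st,c)
E
```

```text
7.775 [628.8 -60.7 203.9] [-3.1  0.   1.5] [-0.1  0.4  1.6 -0.   1.1 -0. ]
pin_rest 0.8 [649.8  30.1  63.8] [335.9 106.7]
pin 0.86 [627.2 -57.  231.7] [310.1 337.6]
pin 0.76 [ 373.2 -261.    31. ] [ 98.8 409.3]
pin 0.75 [ 359.3 -184.2   75.3] [ 33.6 379.5]
[[     0      0    640    480 302993]
 [   287     61     91     71   4207]] [[319.3 241.5]
 [334.6  96.4]]
```

View pics/w4.png

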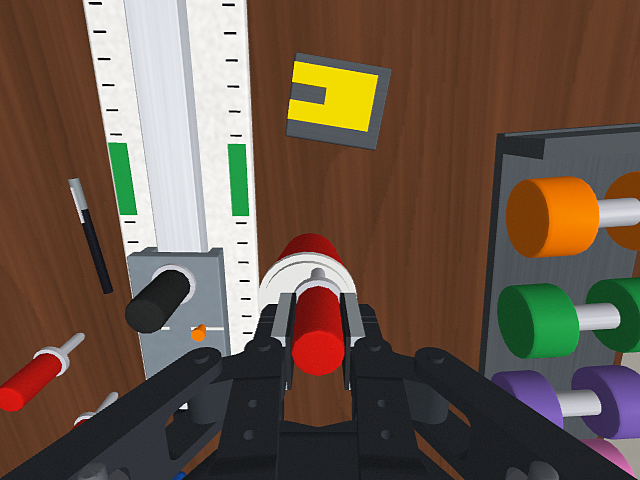

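The wrist view shows the rest clearly: plate at (335,96), notch mouth at (290,92), notch end at (326,95), with the pin held at (318,325). I'll rectify the plate-top plane and fit a template to the notch.

```bash
cat > fit.py <<'E'
from h import *
from scipy.optimize import minimize
np.set_printoptions(precision=2,suppress=True)
def fit(im,cam,init):
    g=1.0/2; X,Y=np.meshgrid(np.arange(590,690,g),np.arange(-10,90,g),indexing="ij")
    c=get_calibration(cam);P=np.array(c["intrinsics"])@np.array(c["world_to_cam"])[:3]
    q=np.stack([X,Y,0*X+60,0*X+1],-1)@P.T;q=(q[...,:2]/q[...,2:]).astype(np.float32)
    r=cv2.remap(im,q[...,0],q[...,1],cv2.INTER_LINEAR).astype(float)
    v=np.clip((r[...,1]-r[...,0]-40)/80,0,1)  # yellow: green well above blue
    s=lambda d:1/(1+np.exp(-d/0.4))
    def mod(p):
        x,y,t,L=p;dx,dy=X-x,Y-y;a=dx*np.cos(t)+dy*np.sin(t);b=-dx*np.sin(t)+dy*np.cos(t)
        return s(a+20)*s(L-a)*s(20-abs(b))*(1-s(6-abs(b))*s(6-a))
    f=min((minimize(lambda p:((mod(p)-v)**2).mean(),np.array(init)+[dx,dy,0,0],method="Nelder-Mead",options=dict(xatol=.02,fatol=1e-7,maxiter=3000)) for dx in(-5,0,5) for dy in (-5,0,5)),key=lambda f:f.fun)
    return f.x,f.fun
def headfit(im):
    h=cv2.cvtColor(im,cv2.COLOR_BGR2HSV)
E
python3 - <<'E'
from fit import *
print("wrist",fit(cv2.imread("pics/w4.png"),"wrist",[633,40,-.19,35]))
print("top",fit(cv2.imread("pics/top0.png"),"top",[633,40,-.19,35]))
s=sense();print(s["eef_pos"],s["tcp_rot"])
# pin in tool: expected pixels for pin upright at TCP
R0=R.from_euler("xyz",s["tcp_rot"])
for d in (-3,0,3):
    T=np.array(s["eef_pos"])+R0.apply([d,0,0]);z=s["eef_pos"][2]-7.5
    print(d,"shank tip",px("wrist",[T[0],T[1],z-34]),"collar near",px("wrist",T*[1,1,0]+[0,0,z]+R0.apply([12,0,0])),"head top near/far",px("wrist",T*[1,1,0]+[0,0,z+42]+R0.apply([10,0,0])),px("wrist",T*[1,1,0]+[0,0,z+42]+R0.apply([-10,0,0])))
im=cv2.imread("pics/w4.png");cv2.imwrite("pics/c4.png",cv2.resize(im[240:400,260:380],None,fx=3.7,fy=3.7,interpolation=cv2.INTER_CUBIC))
E
```

```text
wrist (array([636.45,  39.96,  -0.23,  42.27]), np.float64(0.003088917723264271))
top (array([634.37,  41.05,  -0.23,  41.29]), np.float64(0.0026685537191378293))
[629.26 -60.63 204.37] [-3.14  0.    1.5 ]
-3 shank tip [316.77 278.27] collar near [316.59 284.37] head top near/far [316.26 340.32] [316.29 387.36]
0 shank tip [316.77 273.34] collar near [316.59 278.39] head top near/far [316.25 332.86] [316.28 380.59]
3 shank tip [316.77 268.37] collar near [316.59 272.34] head top near/far [316.25 325.29] [316.28 373.72]
```

View pics/c4.png

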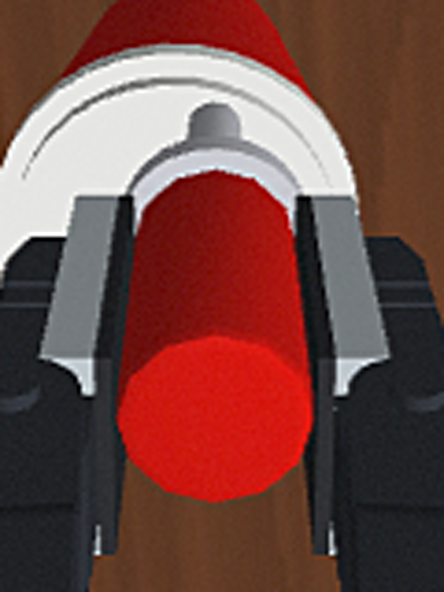

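```bash
python3 - <<'E'
from h import *
from scipy.optimize import least_squares
np.set_printoptions(precision=2,suppress=True)
s=sense();R0=R.from_euler("xyz",[np.pi,0,1.497]);T=np.array([629,-60.6,204.1])
# pose params: tool-x offset d, tool-y offset e, z of origin rel TCP, tilt about tool y
def pts(p):
    d,e,z,t=p;A=R.from_rotvec(R0.apply([0,t,0]))
    def q(x,y,h): return px("wrist",T+R0.apply([d,e,0])+[0,0,z]+A.apply(R0.apply([x,y,0])+[0,0,h]))
    return np.array([q(4,0,-34)[1],q(12,0,0)[1],q(12,0,4)[1],q(10,0,4)[1],q(10,0,42)[1],q(-10,0,42)[1],q(0,10,42)[0],q(0,-10,42)[0],q(0,4,-34)[0],q(0,-4,-34)[0]])
obs=np.array([267.6,277,280.5,286,331,375,260+312/3.7,260+117/3.7,260+241/3.7,260+188/3.7])
print(pts([0,0,-7.5,0]),obs)
f=least_squares(lambda p:pts(p)-obs,[0,0,-7.5,0]);print(f.x,f.fun)
f=least_squares(lambda p:pts([*p,0])-obs,[0,0,-7.5]);print(f.x,f.fun)
E
```

```text
[266.51 278.14 281.77 285.84 332.42 380.08 343.54 287.57 323.45 309.18] [267.6  277.   280.5  286.   331.   375.   344.32 291.62 325.14 310.81]
[ -2.68   0.89 -13.71   0.01] [-1.1   1.07  1.1  -0.5  -0.9   0.32  0.26 -0.16 -0.34  0.18]
[ -2.46   0.89 -13.13] [-0.79  1.09  1.08 -0.5  -1.2   0.43  0.4  -0.3  -0.32  0.16]
```

```bash
python3 - <<'E'
from h import *
plan([633,40.5,180],[np.pi,0,2.912],8)
E
```

```text
[[12.6, -0.5, 3.0], [-0.0, -0.0, -10.13]]
[[12.5, 1.8, 3.0], [-0.0, -0.0, -10.13]]
[[12.0, 3.9, 3.0], [-0.0, -0.0, -10.13]]
[[11.1, 6.0, 3.0], [-0.0, -0.0, -10.13]]
[[9.9, 7.9, 3.0], [-0.0, -0.0, -10.13]]
[[8.4, 9.5, 3.0], [-0.0, -0.0, -10.13]]
[[6.6, 10.8, 3.0], [-0.0, -0.0, -10.13]]
[[4.6, 11.8, 3.0], [-0.0, -0.0, -10.13]]
```

Emit:
servo_tool:
  rows:
    - [10,[12.6,-0.5,3],[0,0,-10.1]]
    - [10,[12.5,1.8,3],[0,0,-10.1]]
    - [10,[12,3.9,3],[0,0,-10.1]]
    - [10,[11.1,6,3],[0,0,-10.1]]
    - [10,[9.9,7.9,3],[0,0,-10.1]]
    - [10,[8.4,9.5,3],[0,0,-10.1]]
    - [10,[6.6,10.8,3],[0,0,-10.1]]
    - [10,[4.6,11.8,3],[0,0,-10.1]]

```text
clock: 8.93
eef_pos: [633.4, 41.1, 180.4]
tcp_rot: [3.141, 0.0, 2.914]
contact_force: [0.6, 0.5, -0.5]
opening: 0.228
```

Emit:
servo_tool:
  rows:
    - [10,[0,0,25],[0,0,0]]
    - [10,[0,0,20],[0,0,0]]
    - [10,[0,0,0],[0,0,0]]
    - [10,[0,0,0],[0,0,0]]

```text
clock: 9.43
eef_pos: [633.8, 40.8, 135.7]
tcp_rot: [3.141, 0.0, 2.908]
contact_force: [0.6, -0.7, 0.1]
opening: 0.224
```

```bash
python3 - <<'E'
from h import *
np.set_printoptions(precision=2,suppress=True)
s=sense();print(s["clock"],s["eef_pos"],s["tcp_rot"],s["contact_force"])
im=grab_frame("wrist");cv2.imwrite("pics/w5.png",im)
cv2.imwrite("pics/c5.png",cv2.resize(im[200:400,200:440],None,fx=3,fy=3,interpolation=cv2.INTER_CUBIC))
E
```

```text
9.425 [633.81  40.83 135.75] [3.14 0.   2.91] [ 0.59 -0.68  0.07]
```

View pics/c5.png

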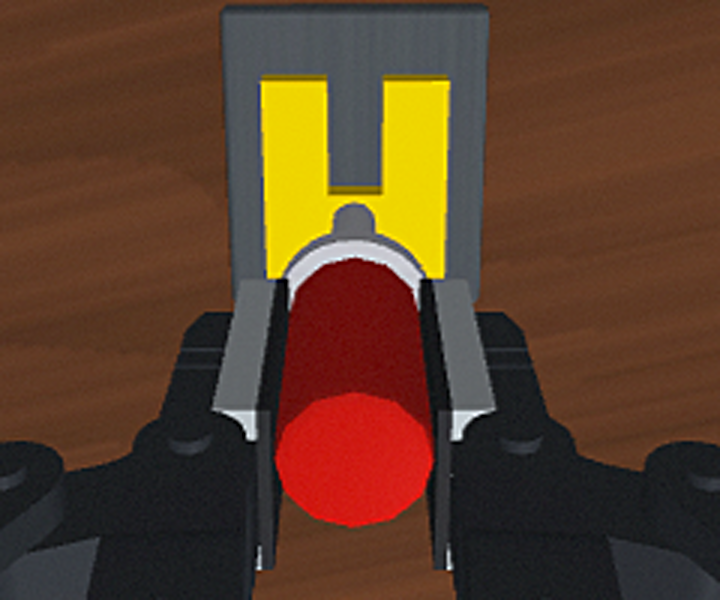

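The close view down the notch shows the shank tip at crop x 354 and the notch centre at x 355, so it's lined up sideways. I still need the distance along the notch.

```bash
python3 - <<'E'
from fit import *
s=sense();print(s["eef_pos"],s["tcp_rot"])
print("rest",fit(cv2.imread("pics/w5.png"),"wrist",[635,40.5,-.23,42]))
u=np.array([np.cos(-.23),np.sin(-.23)])
T=np.array(s["eef_pos"])
e=ray("wrist",318,200+187/3,60);m=ray("wrist",318,200+78/3,60);print("end along from TCP",(e-T)[:2]@u,"mouth",(m-T)[:2]@u)
for z in (-7.5,-10,-13):
    q=ray("wrist",318,267.7,T[2]+z-34);print(z,"tip axis along",(q-T)[:2]@u+4, "lat",(ray("wrist",318,267.7,T[2]+z-34)-T)[:2]@[-u[1],u[0]])
E
```

```text
[634.01  40.89 136.06] [3.14 0.   2.91]
rest (array([634.96,  40.35,  -0.23,  18.89]), np.float64(0.02064596336106128))
end along from TCP 6.804744425354655 mouth -17.98425448234894
-7.5 tip axis along 0.4916306657252201 lat -0.2707317353722783
-10 tip axis along 1.5127672243328907 lat -0.2719856490288913
-13 tip axis along 2.738131094662161 lat -0.2734903454168085
```

Emit:
servo_tool:
  rows:
    - [10,[2,0,15],[0,0,0]]
    - [10,[0,0,20],[0,0,0]]
    - [10,[0,0,15],[0,0,0]]
    - [10,[0,0,8],[0,0,0]]
    - [10,[0,0,3],[0,0,0]]
    - [10,[0,0,0],[0,0,0]]

```text
clock: 10.22
eef_pos: [631.7, 41.6, 74.3]
tcp_rot: [-3.142, 0.0, 2.908]
contact_force: [0.6, 0.6, -0.4]
opening: 0.228
```

Emit:
servo_tool:
  rows:
    - [10,[0,0,2],[0,0,0]]
    - [10,[0,0,1],[0,0,0]]
    - [10,[0,0,0],[0,0,0]]

```text
clock: 10.6
eef_pos: [631.5, 41.6, 71.4]
tcp_rot: [3.142, 0.0, 2.908]
contact_force: [1.1, 1.0, -1.2]
opening: 0.22
```

Emit:
servo_tool:
  rows:
    - [10,[0,0,1.5],[0,0,0]]
    - [10,[0,0,1],[0,0,0]]
    - [10,[0,0,0],[0,0,0]]

```text
clock: 10.98
eef_pos: [631.4, 41.6, 68.7]
tcp_rot: [-3.142, -0.0, 2.908]
contact_force: [0.3, 0.3, 0.1]
opening: 0.222
```

Emit:
servo_tool:
  rows:
    - [10,[0,0,1],[0,0,0]]
    - [10,[0,0,0.5],[0,0,0]]
    - [10,[0,0,0],[0,0,0]]

```text
clock: 11.35
eef_pos: [631.6, 41.6, 67.9]
tcp_rot: [3.142, 0.0, 2.909]
contact_force: [-3.8, -0.7, 5.5]
opening: 0.228
```

Contact came at the expected height, with the collar on the fork. I'll let go.

Emit:
servo_tool:
  rows:
    - [45,[0,0,0],[0,0,0]]
    - [45,[0,0,0],[0,0,0]]
    - [45,[0,0,0],[0,0,0]]
    - [45,[0,0,0],[0,0,0]]

```text
clock: 11.85
eef_pos: [631.5, 41.5, 67.2]
tcp_rot: [-3.142, -0.0, 2.908]
contact_force: [0.6, -1.1, -0.1]
opening: 0.525
```

Emit:
servo_tool:
  rows:
    - [45,[0,0,-5],[0,0,0]]
    - [45,[0,0,-15],[0,0,0]]
    - [45,[0,0,-20],[0,0,0]]
    - [45,[0,0,-20],[0,0,0]]
    - [45,[0,0,-20],[0,0,0]]
    - [45,[0,0,0],[0,0,0]]

```text
clock: 12.6
eef_pos: [632.9, 41.7, 149.8]
tcp_rot: [3.14, 0.004, 2.909]
contact_force: [0.5, -0.1, -0.6]
opening: 0.524
```

```bash
python3 - <<'E'
from fit import *
s=sense();print(s["clock"],s["eef_pos"],s["tcp_rot"],s["contact_force"],s["opening"])
im=grab_frame("wrist");cv2.imwrite("pics/w6.png",im);si=grab_frame("side")
c=np.zeros((480,760,3),np.uint8);c[:,:400]=im[:,120:520];c[:360,400:]=cv2.resize(si[180:300,270:390],None,fx=3,fy=3,interpolation=cv2.INTER_CUBIC);cv2.imwrite("pics/c6.png",c)
plan([560,20,200],[np.pi,0,1.494],8)
print("next");plan([497,-104,200],[np.pi,0,1.494],3,([560,20,200],[np.pi,0,1.494]))
E
```

```text
12.6 [632.87  41.66 149.77] [3.14 0.   2.91] [ 0.53 -0.15 -0.58] 0.5244820072359029
[[8.1, -4.7, -6.6], [0.0, 0.0, 10.13]]
[[7.1, -6.0, -6.6], [0.0, 0.0, 10.13]]
[[5.9, -7.2, -6.6], [0.0, 0.0, 10.13]]
[[4.6, -8.1, -6.6], [0.0, 0.0, 10.13]]
[[3.1, -8.8, -6.6], [0.0, 0.0, 10.13]]
[[1.5, -9.2, -6.6], [0.0, 0.0, 10.13]]
[[-0.1, -9.3, -6.6], [0.0, 0.0, 10.13]]
[[-1.8, -9.2, -6.6], [0.0, 0.0, 10.13]]
next
[[-42.8, -17.8, -0.0], [0.0, 0.0, 0.0]]
[[-42.8, -17.8, -0.0], [0.0, 0.0, 0.0]]
[[-42.8, -17.8, -0.0], [0.0, 0.0, 0.0]]
```

View pics/c6.png

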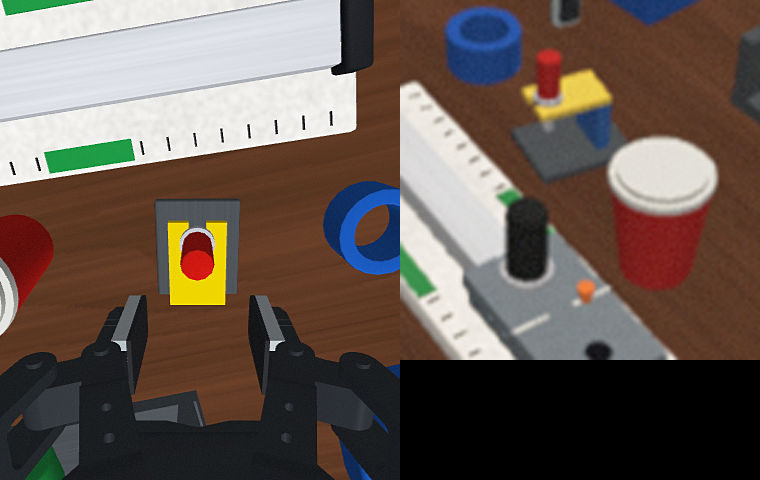

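The pin stands upright in the notch with its collar on the fork, seen from both cameras (side crop at about (548,90)). Now I'll go over the hand grip.

Emit:
servo_tool:
  rows:
    - [50,[8,-5,-7],[0,0,10.1]]
    - [50,[7,-6,-7],[0,0,10.1]]
    - [50,[6,-7,-7],[0,0,10.1]]
    - [50,[4.5,-8,-7],[0,0,10.1]]
    - [50,[3,-9,-6],[0,0,10.1]]
    - [50,[1.5,-9,-6],[0,0,10.1]]
    - [50,[0,-9,-6],[0,0,10.1]]
    - [50,[-2,-9,-6],[0,0,10.1]]

```text
clock: 13.7
eef_pos: [560.0, 19.6, 198.3]
tcp_rot: [-3.14, 0.0, 1.492]
contact_force: [-0.2, -0.1, -0.1]
opening: 0.589
```

Emit:
servo_tool:
  rows:
    - [50,[-33,-14,0],[0,0,0]]
    - [50,[-33,-14,0],[0,0,0]]
    - [50,[-33,-14,10],[0,0,0]]
    - [50,[-30,-12,20],[0,0,0]]
    - [50,[0,0,20],[0,0,0]]
    - [50,[0,0,0],[0,0,0]]
    - [50,[0,0,0],[0,0,0]]

```text
clock: 14.58
eef_pos: [497.9, -104.8, 149.4]
tcp_rot: [-3.141, -0.0, 1.499]
contact_force: [0.5, 0.4, 0.4]
opening: 0.587
```

```bash
python3 - <<'E'
from h import *
from scipy.optimize import least_squares
np.set_printoptions(precision=1,suppress=True)
s=sense();print(s["clock"],s["eef_pos"],s["tcp_rot"],s["contact_force"])
im=grab_frame("wrist");cv2.imwrite("pics/w7.png",im)
for b in boxes_of("wrist","grip")[:2]:print(b["conf"],w("wrist",b["centre"]))
print(sense()["eef_pos"])
E
```

```text
14.575 [ 497.9 -104.8  149.4] [-3.1 -0.   1.5] [0.5 0.4 0.4]
0.94 [ 498.7 -131.3   59.1]
0.45 [ 650.6 -399.2    9.6]
[ 498.3 -104.8  149.9]
```

View pics/w7.png

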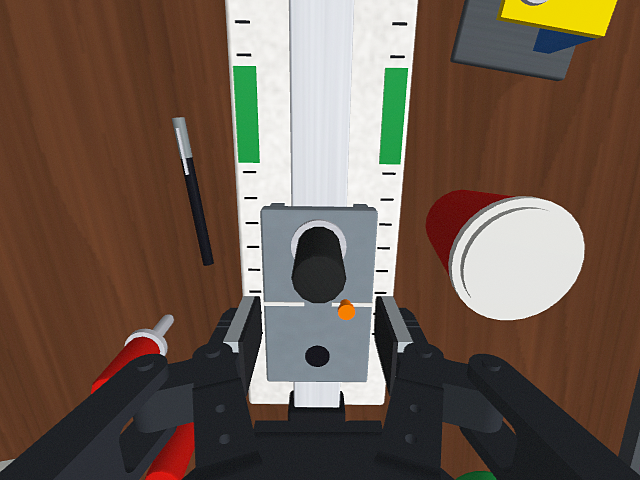

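The grip's top is at (319,280), centred between the fingers, and the stem at (346,312) is clear of them. I'll descend and grip.

Emit:
servo_tool:
  rows:
    - [50,[-2,0,15],[0,0,0]]
    - [50,[0,0,20],[0,0,0]]
    - [50,[0,0,20],[0,0,0]]
    - [50,[0,0,15],[0,0,0]]
    - [50,[0,0,7],[0,0,0]]
    - [50,[0,0,0],[0,0,0]]

```text
clock: 15.42
eef_pos: [497.5, -107.0, 71.9]
tcp_rot: [-3.141, -0.0, 1.498]
contact_force: [0.6, -0.9, 0.2]
opening: 0.582
```

Emit:
servo_tool:
  force: 60
  rows:
    - [10,[0,0,0],[0,0,0]]
    - [10,[0,0,0],[0,0,0]]
    - [10,[0,0,0],[0,0,0]]
    - [10,[0,0,0],[0,0,0]]

```text
clock: 15.92
eef_pos: [498.3, -107.2, 73.0]
tcp_rot: [3.14, 0.0, 1.498]
contact_force: [-0.1, -0.0, 6.2]
opening: 0.339
```

Emit:
servo_tool:
  rows:
    - [10,[3,0,0],[0,0,0]]
    - [10,[6,0,0],[0,0,0]]
    - [10,[10,0,0],[0,0,0]]
    - [10,[14,0,0],[0,0,0]]
    - [10,[14,0,0],[0,0,0]]
    - [10,[14,0,0],[0,0,0]]
    - [10,[14,0,0],[0,0,0]]
    - [10,[8,0,0],[0,0,0]]

```text
clock: 16.92
eef_pos: [505.2, -24.6, 73.0]
tcp_rot: [3.138, 0.001, 1.499]
contact_force: [3.2, -7.3, 2.8]
opening: 0.336
```

Emit:
servo_tool:
  rows:
    - [10,[2,0,0],[0,0,0]]
    - [10,[2,0,0],[0,0,0]]
    - [10,[2,0,0],[0,0,0]]

```text
clock: 17.3
eef_pos: [505.6, -19.1, 73.0]
tcp_rot: [3.138, 0.001, 1.499]
contact_force: [5.1, -6.0, 3.5]
opening: 0.333
```

Emit:
servo_tool:
  rows:
    - [10,[2,0.5,0],[0,0,0]]

```text
clock: 17.42
eef_pos: [505.8, -17.1, 73.0]
tcp_rot: [3.139, 0.001, 1.499]
contact_force: [1.0, -6.2, 6.2]
opening: 0.338
```

Emit:
servo_tool:
  rows:
    - [10,[2,0.5,0],[0,0,0]]

```text
clock: 17.55
eef_pos: [505.9, -15.2, 73.0]
tcp_rot: [3.14, 0.001, 1.498]
contact_force: [-1.8, -5.1, 9.0]
opening: 0.333
```

Emit:
servo_tool:
  rows:
    - [10,[2,0,0],[0,0,0]]

```text
clock: 17.68
eef_pos: [506.1, -13.2, 73.0]
tcp_rot: [3.14, 0.001, 1.499]
contact_force: [-0.6, -6.6, 7.8]
opening: 0.339
```

Emit:
servo_tool:
  rows:
    - [10,[2,0,0],[0,0,0]]

```text
clock: 17.8
eef_pos: [506.2, -11.2, 73.0]
tcp_rot: [3.14, 0.001, 1.498]
contact_force: [-0.2, -5.3, 7.4]
opening: 0.337
```

Emit:
servo_tool:
  rows:
    - [10,[2,0,0],[0,0,0]]

```text
clock: 17.92
eef_pos: [506.4, -9.2, 73.0]
tcp_rot: [3.14, 0.001, 1.498]
contact_force: [0.5, -6.1, 8.2]
opening: 0.334
```

Emit:
servo_tool:
  rows:
    - [10,[2,0,0],[0,0,0]]

```text
clock: 18.05
eef_pos: [506.6, -7.2, 73.0]
tcp_rot: [3.14, 0.001, 1.499]
contact_force: [1.1, -6.4, 7.6]
opening: 0.34
```

Emit:
servo_tool:
  rows:
    - [10,[2,0,0],[0,0,0]]

```text
clock: 18.18
eef_pos: [506.7, -5.2, 73.0]
tcp_rot: [3.14, 0.001, 1.499]
contact_force: [1.0, -5.6, 7.1]
opening: 0.34
```

Emit:
servo_tool:
  rows:
    - [10,[2,0,0],[0,0,0]]

```text
clock: 18.3
eef_pos: [507.0, -3.2, 73.0]
tcp_rot: [3.14, 0.001, 1.499]
contact_force: [0.6, -6.6, 5.8]
opening: 0.337
```

Emit:
servo_tool:
  rows:
    - [10,[2,0.2,0],[0,0,0]]

```text
clock: 18.42
eef_pos: [507.1, -1.2, 73.0]
tcp_rot: [3.14, 0.001, 1.498]
contact_force: [-1.2, -5.2, 8.7]
opening: 0.335
```

Emit:
servo_tool:
  rows:
    - [10,[2,0,0],[0,0,0]]

```text
clock: 18.55
eef_pos: [507.2, 0.8, 73.0]
tcp_rot: [3.14, 0.001, 1.499]
contact_force: [-0.0, -7.0, 8.7]
opening: 0.336
```

Emit:
servo_tool:
  rows:
    - [10,[2,0,0],[0,0,0]]

```text
clock: 18.68
eef_pos: [507.5, 2.8, 73.0]
tcp_rot: [3.14, 0.001, 1.499]
contact_force: [0.3, -5.9, 7.9]
opening: 0.339
```

Emit:
servo_tool:
  rows:
    - [10,[2,0,0],[0,0,0]]

```text
clock: 18.8
eef_pos: [507.6, 4.8, 73.0]
tcp_rot: [3.14, 0.001, 1.498]
contact_force: [-0.0, -6.3, 8.2]
opening: 0.332
```

Emit:
servo_tool:
  rows:
    - [10,[2,0,0],[0,0,0]]

```text
clock: 18.92
eef_pos: [507.8, 6.8, 73.0]
tcp_rot: [3.14, 0.001, 1.499]
contact_force: [-0.2, -4.9, 7.7]
opening: 0.335
```

Emit:
servo_tool:
  rows:
    - [10,[2,0,0],[0,0,0]]

```text
clock: 19.05
eef_pos: [507.9, 8.8, 73.0]
tcp_rot: [3.14, 0.001, 1.498]
contact_force: [0.5, -7.3, 7.7]
opening: 0.339
```

Emit:
servo_tool:
  rows:
    - [10,[2,0,0],[0,0,0]]

```text
clock: 19.18
eef_pos: [508.1, 10.8, 73.0]
tcp_rot: [3.14, 0.001, 1.499]
contact_force: [0.7, -5.4, 6.2]
opening: 0.338
```

Emit:
servo_tool:
  rows:
    - [10,[2,0,0],[0,0,0]]

```text
clock: 19.3
eef_pos: [508.2, 12.8, 73.0]
tcp_rot: [3.14, 0.001, 1.499]
contact_force: [0.2, -6.6, 7.5]
opening: 0.335
```

Emit:
servo_tool:
  rows:
    - [10,[2,0,0],[0,0,0]]

```text
clock: 19.42
eef_pos: [508.4, 14.8, 73.0]
tcp_rot: [3.14, 0.001, 1.499]
contact_force: [0.9, -5.7, 7.2]
opening: 0.336
```

Emit:
servo_tool:
  rows:
    - [10,[2,0,0],[0,0,0]]

```text
clock: 19.55
eef_pos: [508.6, 16.8, 73.0]
tcp_rot: [3.14, 0.001, 1.499]
contact_force: [0.1, -6.7, 6.7]
opening: 0.337
```

Emit:
servo_tool:
  rows:
    - [10,[2,0,0],[0,0,0]]

```text
clock: 19.68
eef_pos: [508.8, 18.7, 73.0]
tcp_rot: [3.14, 0.001, 1.498]
contact_force: [1.5, -5.5, 7.6]
opening: 0.337
```

Emit:
servo_tool:
  rows:
    - [10,[2,0,0],[0,0,0]]

```text
clock: 19.8
eef_pos: [508.9, 20.7, 73.0]
tcp_rot: [3.14, 0.001, 1.498]
contact_force: [1.6, -6.4, 7.6]
opening: 0.337
```

Emit:
servo_tool:
  rows:
    - [10,[2,0,0],[0,0,0]]

```text
clock: 19.92
eef_pos: [509.1, 22.7, 73.0]
tcp_rot: [3.14, 0.001, 1.498]
contact_force: [1.5, -6.0, 7.6]
opening: 0.342
```

Emit:
servo_tool:
  rows:
    - [10,[2,0,0],[0,0,0]]

```text
clock: 20.05
eef_pos: [509.2, 24.7, 73.0]
tcp_rot: [3.14, 0.001, 1.498]
contact_force: [0.9, -4.8, 6.8]
opening: 0.341
```

Emit:
servo_tool:
  rows:
    - [10,[2,0,0],[0,0,0]]

```text
clock: 20.18
eef_pos: [509.4, 26.7, 73.0]
tcp_rot: [3.14, 0.001, 1.499]
contact_force: [2.0, -5.8, 6.7]
opening: 0.338
```

Emit:
servo_tool:
  rows:
    - [10,[2,0.2,0],[0,0,0]]

```text
clock: 20.3
eef_pos: [509.6, 28.7, 73.0]
tcp_rot: [3.14, 0.001, 1.498]
contact_force: [0.7, -6.1, 9.0]
opening: 0.334
```

Emit:
servo_tool:
  rows:
    - [10,[2,0,0],[0,0,0]]

```text
clock: 20.42
eef_pos: [509.7, 30.7, 73.0]
tcp_rot: [3.14, 0.001, 1.498]
contact_force: [0.5, -5.6, 7.6]
opening: 0.338
```

Emit:
servo_tool:
  rows:
    - [10,[2,0,0],[0,0,0]]

```text
clock: 20.55
eef_pos: [509.9, 32.7, 73.0]
tcp_rot: [3.14, 0.001, 1.499]
contact_force: [-0.1, -5.5, 7.7]
opening: 0.338
```

Emit:
servo_tool:
  rows:
    - [10,[2,0,0],[0,0,0]]

```text
clock: 20.68
eef_pos: [510.1, 34.7, 73.0]
tcp_rot: [3.14, 0.001, 1.499]
contact_force: [0.7, -6.6, 7.6]
opening: 0.338
```

Emit:
servo_tool:
  rows:
    - [10,[2,0,0],[0,0,0]]

```text
clock: 20.8
eef_pos: [510.3, 36.7, 73.0]
tcp_rot: [3.14, 0.001, 1.498]
contact_force: [1.6, -5.0, 8.0]
opening: 0.34
```

Emit:
servo_tool:
  rows:
    - [10,[2,0,0],[0,0,0]]

```text
clock: 20.92
eef_pos: [510.4, 38.8, 73.0]
tcp_rot: [3.14, 0.001, 1.498]
contact_force: [0.7, -3.0, 6.8]
opening: 0.336
```

Emit:
servo_tool:
  rows:
    - [10,[1,0,0],[0,0,0]]

```text
clock: 21.05
eef_pos: [510.5, 40.1, 73.0]
tcp_rot: [3.14, 0.0, 1.498]
contact_force: [1.0, -2.8, 6.4]
opening: 0.334
```

Emit:
servo_tool:
  rows:
    - [10,[1,0,0],[0,0,0]]

```text
clock: 21.18
eef_pos: [510.6, 41.1, 73.0]
tcp_rot: [3.14, 0.0, 1.498]
contact_force: [2.1, -1.1, 6.4]
opening: 0.334
```

Emit:
servo_tool:
  rows:
    - [10,[1,0,0],[0,0,0]]

```text
clock: 21.3
eef_pos: [510.7, 42.3, 73.0]
tcp_rot: [3.14, -0.0, 1.498]
contact_force: [1.2, -1.4, 6.6]
opening: 0.338
```

Emit:
servo_tool:
  rows:
    - [10,[0,0,0],[0,0,0]]

```text
clock: 21.42
eef_pos: [510.8, 42.5, 73.0]
tcp_rot: [3.14, -0.001, 1.498]
contact_force: [1.8, 1.0, 6.5]
opening: 0.337
```

The drag has vanished and reversed, so the ball is dropping in. I'll go on gently until the force rises.

Emit:
servo_tool:
  rows:
    - [10,[1,0,0],[0,0,0]]

```text
clock: 21.55
eef_pos: [510.8, 43.4, 73.0]
tcp_rot: [3.14, -0.0, 1.498]
contact_force: [0.5, -1.1, 6.7]
opening: 0.337
```

Emit:
servo_tool:
  rows:
    - [10,[0.5,0,0],[0,0,0]]

```text
clock: 21.68
eef_pos: [510.9, 43.8, 73.0]
tcp_rot: [3.14, -0.0, 1.498]
contact_force: [1.1, -2.3, 6.5]
opening: 0.339
```

Emit:
servo_tool:
  rows:
    - [10,[0.5,0,0],[0,0,0]]

```text
clock: 21.8
eef_pos: [510.9, 44.0, 73.0]
tcp_rot: [3.14, 0.0, 1.498]
contact_force: [1.9, -4.4, 7.0]
opening: 0.34
```

Emit:
servo_tool:
  rows:
    - [10,[0,0,0],[0,0,0]]

```text
clock: 21.92
eef_pos: [510.9, 44.0, 73.0]
tcp_rot: [3.14, 0.0, 1.498]
contact_force: [-0.0, -3.1, 6.7]
opening: 0.336
```

Emit:
servo_tool:
  rows:
    - [10,[0.5,0,0],[0,0,0]]

```text
clock: 22.05
eef_pos: [510.9, 44.3, 73.0]
tcp_rot: [3.14, 0.001, 1.498]
contact_force: [2.5, -5.8, 6.6]
opening: 0.337
```

Emit:
servo_tool:
  rows:
    - [10,[0,0,0],[0,0,0]]

```text
clock: 22.18
eef_pos: [510.9, 44.3, 73.0]
tcp_rot: [3.14, 0.001, 1.498]
contact_force: [0.9, -4.0, 7.2]
opening: 0.339
```

Emit:
servo_tool:
  rows:
    - [10,[0.5,0,0],[0,0,0]]

```text
clock: 22.3
eef_pos: [510.9, 44.5, 73.0]
tcp_rot: [3.14, 0.001, 1.499]
contact_force: [0.8, -8.2, 6.0]
opening: 0.34
```

Emit:
servo_tool:
  rows:
    - [10,[0.4,0,0],[0,0,0]]

```text
clock: 22.42
eef_pos: [511.0, 44.7, 73.0]
tcp_rot: [3.14, 0.001, 1.499]
contact_force: [1.5, -9.9, 8.4]
opening: 0.338
```

The force rose to 9.9 N, well over the drag, while the tool barely moved, so the ball is seated. I'll ease off a little and check from the side.

Emit:
servo_tool:
  rows:
    - [10,[-0.5,0,0],[0,0,0]]
    - [10,[0,0,0],[0,0,0]]
    - [10,[0,0,0],[0,0,0]]
    - [10,[0,0,0],[0,0,0]]

```text
clock: 22.92
eef_pos: [510.9, 44.6, 73.0]
tcp_rot: [3.14, 0.001, 1.498]
contact_force: [0.4, -5.0, 7.0]
opening: 0.336
```

```bash
python3 - <<'E'
from h import *
np.set_printoptions(precision=1,suppress=True)
s=sense();print(s["clock"],s["eef_pos"],s["contact_force"],s["opening"])
si=grab_frame("side");wr=grab_frame("wrist");cv2.imwrite("pics/s8.png",si);cv2.imwrite("pics/w8.png",wr)
for n in ("side","wrist"):
  for b in boxes_of(n,"pin")[:4]:print(n,"pin",round(b["conf"],2),w(n,b["centre"]))
# stem: lowest stem top from wrist, before (w7) and now
for f in ("w3","w7","w8"):
    h=cv2.cvtColor(cv2.imread(f"pics/{f}.png"),cv2.COLOR_BGR2HSV);m=((h[...,0]>6)&(h[...,0]<20)&(h[...,1]>200)&(h[...,2]>180)).astype(np.uint8);m[:,:330]=0;m[:,380:]=0
    n,l,st,c=cv2.connectedComponentsWithStats(m)
    if n>1:print(f,st[1:],c[1:])
c=np.zeros((480,800,3),np.uint8);c[:,:400]=wr[:,120:520];c[:400,400:]=cv2.resize(si[180:280,250:350],None,fx=4,fy=4,interpolation=cv2.INTER_CUBIC);cv2.imwrite("pics/c8.png",c)
E
```

```text
22.925 [510.9  44.6  73. ] [ 0.4 -5.   7. ] 0.3363142329535031
side pin 0.95 [ 367.1 -275.8   72.8]
side pin 0.72 [ 352.6 -192.4   78.4]
side pin 0.62 [631.5  40.1  83.8]
wrist pin 0.83 [621.4  42.1  86.4]
w3 [[340 171  19  19 272]] [[349.3 180. ]]
w7 [[338 300  17  20 219]] [[346.3 311.2]]
w8 [[351 382   7   9  30]] [[354.7 387.5]]
```

View pics/c8.png

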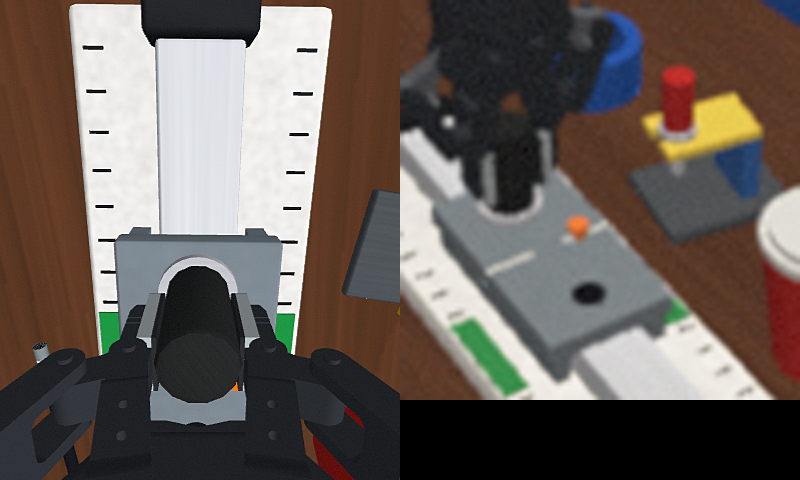

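```bash
python3 -c "
from rig import *
print(sense()['contact_force'],sense()['opening'],sign_off())"
```

```text
the job is handed in; nothing more can be done
[ 1.24469395 -5.17792535  6.72807682] 0.3389633210410826 None
```

I finished both parts and handed the job in at about 23 s of the 61 s allowed. No verdict is reported.

- **Pin:** I drew it out of the carriage, lowered it into the notch until the collar touched the fork (about 5 N), and let go. In the last side picture it stands upright in the rest. The pin finder put it at (631, 40) from the side camera and (621, 42) from the wrist camera. My fit of the notch point was about (635, 40), so the wrist reading is off by more than the 9 mm limit. I trusted the side reading and the pictures, because the notch and release views showed the pin well placed.
- **Carriage:** I slid it about 152 mm by the hand grip. The drag fell from about 6 N to zero and briefly reversed, then rose to 9.9 N with almost no movement, which fits the click. I eased back, and it ended holding about 5 N forward with the grip closed at about 29 mm.
- **Not confirmed:** the click shows in the forces only. The last pictures were too coarse to measure the 3 mm drop of the orange stem.
- **Bystanders:** I touched none of them, but I didn't measure their positions again at the end.

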